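# Trace the parting seam of a casting mould with a seam gauge

## Robot

A 6-joint arm with a two-finger parallel gripper is mounted at the origin on a cart in front of the work surface, level with it; the furniture and walls round the work are solid. World frame = base frame: x ahead of the robot, y to its left, z up, the work surface at z = 0. Lengths are in m, angles in rad, forces in N, time in s.
With the tool pointing down it reaches from about 0.275 to 0.75 m from the base axis. Payload 10.2 kg.
Tool frame: the origin (TCP) lies at the very end of the fingers, on their centre line; the grasp point (between the pads) lies 19 mm behind it; z points along the fingers, y is the line along which they close (so a half turn about z gives the same grasp; the last joint's range is limited). The gripper opens to 85 mm and grips with 20 to 120 N. Pads are 22 mm wide; open, the fingers measure 114 mm over their backs; the gripper's body (76 mm by 85 mm) begins 54 mm behind the grasp point. The pads swing forward as they close: fully open they stand 13 mm farther back than shut.
Start: joints at [1.028, 0.313, 1.498, -0, 1.331, -0.223], TCP at [0.165, 0.498, 0.231] pointing down, gripper open.
Joint ranges: [-2.94, 2.94], [-0.97, 2.17], [0.19, 2.56], [-1.23, 4.37], [0.02, 3.11], [-2.88, 2.88]. Speed limits (rad/s): [2.39, 2.39, 3.01, 3.14, 3.14, 3.14].

## Interface

Orientations are given as a 3x3 rotation matrix whose columns are the frame's x, y, z axes.
In Python, from station import observe, get_image, hand_in, recognise, pinpoint gives the robot as it stands. The module is installed in compiled form; this text tells all that it offers.
- The arm moves only by the shell command python3 -m creep 'ROWS'. ROWS is JSON, a list of rows, each a list of 3 entries, a list of its own where there are three numbers: the shift along the tool's x, y, z normalised to -1 to 1, where 1 is 25 cm, then the turn, a rotation vector about the tool's x, y, z normalised to -1 to 1, where 1 is 360 degrees, then the closure, from 0 (fully open) to 1 (shut). In form: [[[tx, ty, tz], [ax, ay, az], gripper], ...]. A call has 1 to 5 rows; each row is the pose to reach, as a shift and turn from the pose commanded when the call began, along the tool's axes at that moment, turning the shorter way round; what a row does not reach only later rows make up. A row lasts 1/12 s, in which the tool goes at most 41.7 mm and 7.16 degrees, less where a joint would pass 70% of its speed; a pose out of reach is approached as far as the arm can. A call with a number of a shift or a turn outside -1 to 1 is refused whole. A call with a gripper value outside its range is refused whole. The fingers move at their own pace and stop on an object; the grip force is fixed at half the most. Time passes only in rows, so rows that repeat a pose let the fingers close. It gives the time, the measured TCP pose, the force, the opening and the grip force at its end, in the units of the state.
- observe(): the state, without advancing time (a new reading comes with each control period).
- get_image(name): name is "scene" or "top" or "wrist"; returns a dict with "color" (400x640x3 uint8, red, green, blue), "mtx" (3x3 intrinsics, pixels), "world_to_cam" (4x4, takes a point from world to camera coordinates). Camera axes: x right, y down, z forward; pixel columns grow to the right and rows downward; lengths in m; the calibration is good to about 2 mm. A picture is of the moment at which its call begins. There is no depth.
- hand_in(): hands the job in; it is judged then, once.
Trained networks look in a picture, given as the dict that the camera call returned (one of the last four; its "shot" number tells which), for a name from the list of things; names that differ only in an ending like _2 or _b are one class to them, and where a whole thing is asked for, a point or a joint stands for the part that bears it (a point fixed in the world has none). Each returns a list of dicts, best first, with "conf" (0 to 1); they miss things now and then, are a little off and sometimes report something else, mostly with a low value. They report only what shows in the picture. A call takes as long as a camera call. They do not tell look-alikes from the thing itself.
- recognise(label, picture): "at" ([x, y, z] in m, in world coordinates, good to about 4 mm: the middle of the surface that is visible of it).
- pinpoint(label, picture): "at" ([x, y, z] in m, in world coordinates, good to about 4 mm: a listed point, or the origin of a listed thing).
The state is a dict: "time": time; "qpos": joint angles; "joint_velocities": joint speeds; "effort": joint torques, N m; "ee_pos": TCP position; "tool_rot": TCP orientation; "contact_force": force on the tool from outside, world axes, zero at the start; "ft_torque": the same for the moment, N m; "gripper_width": finger opening in m; "finger_force": force on a finger pad.
Only numpy, scipy, OpenCV 4.12 (cv2) and the standard library are available. Lean on these libraries where they do the work, as an engineer would, in place of code of your own. Each camera call takes 0.05 s, during which the arm holds its last target. There are 200 camera calls.

## Task

Check the parting seam of the two-part metal mould: take the orange-handled seam gauge out of its stand, lower its ball into the pocket beside the green dot and draw it gently and slowly (well under 10 cm a second) along the stepped groove to the pocket beside the red dot, with the ball down in the groove all the way, never lifted out or riding on the mould's top between the two pockets. Then lift it straight out there and hang it back upright in the stand's fork, as it hung at first. Leave the clear beaker and the petri dish where they stand.

Things in the scene. Friction and masses are not known exactly. Their poses are not given: they have to be found in the camera images.
- gauge: Loose upright stylus, 108 mm long, 0.1 kg, hanging in the stand by its collar, ball down. Origin: lowest point of its 7 mm steel ball; z runs up its axis. Stem 5 mm thick up to z = 28 mm, shaft 14 mm thick (z 38 to 55), round collar 32 mm wide (z 55 to 60), square orange handle with black bands, 20 x 20 mm, sides along its x and y (z 60 to 105), end cap. Grip two flat sides from above.
- stand: Grey and aluminium gauge stand, fixed. Origin: centre of the underside of its 100 x 90 x 12 mm foot. Post on its +x side; on top a level fork, 52 mm wide along y, z = 72 to 80 mm (nothing is higher). The fork's slot, 20 mm wide, is open above, below and towards -x, from x = -28 to its closed end at x = +12 mm.
- stand_hang (a point): Where the gauge's axis hangs: middle of the fork's slot, 80 mm above the table, level with the fork's top, on which the collar's underside rests (ball then 25 mm above the table). The shaft may go in or out straight from above or through the open side.
- mould: Two-part metal mould, fixed, 150 (x) x 130 (y) x 30 mm high. Origin: centre of its underside, z up. In its flat top a groove 11 mm wide, 6 mm deep (dark flat floor at z = 24 mm, upright hard walls). Centreline (x, y) in mm: green-dot pocket (-50, 30), corner (0, 30), corner (0, -30), red-dot pocket (50, -30), straight between. The dots lie at (-50, 50) and (50, -50).
- seam_start (a point): Floor centre of the square pocket, 20 x 20 mm and 6 mm deep, beside the green dot, where the groove starts.
- seam_end (a point): Floor centre of the like pocket beside the red dot, where the groove ends.
- water_beaker: Clear plastic beaker, 70 mm in diameter, 82 mm high, loose; a bystander. Origin at the centre of its underside.
- petri_dish: Clear petri dish, 68 mm in diameter, 18 mm high, loose; a bystander. Origin at the centre of its underside.
Things that resemble listed ones, but are neither listed nor needed, are in the scene too. Of the things like the gauge, leave any that is pink, purple or turquoise; of the rest the larger one is meant.

How it is judged:
On the way, in this order (a step that is already met when the one before it is completed fails the run):
1. the gauge's ball is down in the groove in the green-dot pocket (x of gauge in the frame of mould between -0.058 and -0.042 m and y of gauge in the frame of mould between 0.022 and 0.038 m and z of gauge in the frame of mould between 0.018 and 0.0275 m), for 0.04 s.
2. the gauge's ball is down in the groove halfway along the first straight (x of gauge in the frame of mould between -0.03 and -0.02 m and y of gauge in the frame of mould between 0.025 and 0.035 m and z of gauge in the frame of mould between 0.018 and 0.0275 m), for 0.04 s.
3. the gauge's ball is down in the groove at the first corner (x of gauge in the frame of mould between -0.005 and 0.005 m and y of gauge in the frame of mould between 0.025 and 0.035 m and z of gauge in the frame of mould between 0.018 and 0.0275 m), for 0.04 s.
4. the gauge's ball is down in the groove a third of the way along the cross straight (x of gauge in the frame of mould between -0.005 and 0.005 m and y of gauge in the frame of mould between 0.005 and 0.015 m and z of gauge in the frame of mould between 0.018 and 0.0275 m), for 0.04 s.
5. the gauge's ball is down in the groove two thirds of the way along the cross straight (x of gauge in the frame of mould between -0.005 and 0.005 m and y of gauge in the frame of mould between -0.015 and -0.005 m and z of gauge in the frame of mould between 0.018 and 0.0275 m), for 0.04 s.
6. the gauge's ball is down in the groove at the second corner (x of gauge in the frame of mould between -0.005 and 0.005 m and y of gauge in the frame of mould between -0.035 and -0.025 m and z of gauge in the frame of mould between 0.018 and 0.0275 m), for 0.04 s.
7. the gauge's ball is down in the groove halfway along the last straight (x of gauge in the frame of mould between 0.02 and 0.03 m and y of gauge in the frame of mould between -0.035 and -0.025 m and z of gauge in the frame of mould between 0.018 and 0.0275 m), for 0.04 s.
8. the gauge's ball is down in the groove in the red-dot pocket (x of gauge in the frame of mould between 0.042 and 0.058 m and y of gauge in the frame of mould between -0.038 and -0.022 m and z of gauge in the frame of mould between 0.018 and 0.0275 m), for 0.04 s.
At the end, for the whole second after the job is handed in: The gauge hangs at rest in the stand's fork by its collar: axis within 12 mm of the slot's middle, ball 21 to 29 mm above the table, tilted less than 7 degrees; beaker and petri dish within 20 mm of where they stood (horizontal distance between gauge and stand_hang below 0.012 m and z of gauge in the frame of stand between 0.021 and 0.029 m and angle between gauge's own z axis and vertical below 0.12 rad and linear speed of gauge below 0.02 m/s and distance of each of water_beaker, petri_dish from where it was at the start of the episode below 0.02 m); the robot touches nothing.
It fails at once if between the two pockets the gauge's ball rode on the mould's top or was carried less than 10 mm above it, instead of being down in the groove (x of gauge in the frame of mould between -0.036 and 0.036 m and y of gauge in the frame of mould between -0.045 and 0.045 m and z of gauge in the frame of mould between 0.0285 and 0.04 m).
It fails at once if the gauge was drawn along the groove faster than 10 cm a second (x of gauge in the frame of mould between -0.036 and 0.036 m and y of gauge in the frame of mould between -0.045 and 0.045 m and z of gauge in the frame of mould below 0.0285 m and linear speed of gauge above 0.1 m/s).
It fails at once if the gauge was pressed against the mould with more than 30 N (contact force between gauge and mould above 30 N).
It fails at once if the beaker or the petri dish was pushed more than 20 mm (distance of any of water_beaker, petri_dish from where it was at the start of the episode above 0.02 m).
It also fails if it takes over 61 s, if anything falls off the work surface, if the arm or the gripper's body presses on something with over 40 N, if the wrist force passes 120 N, or if a joint passes its speed limit or range.

## Working session

There is one attempt and no reset: what is moved stays moved. The work goes in short steps, Python scripts to look and compute and a shell command to move; the robot and the scene stay as the last step left them, time stands still between calls to the robot, and variables do not carry over. Pictures are saved under pics/ and viewed, at most 10 in all, crops included, and the job is handed in when it is done.

```bash
mkdir -p pics; python3 - <<'E'
from station import *
import cv2,numpy as np
for n in ["scene","top"]:
    p=get_image(n); cv2.imwrite(f"pics/{n}0.png",p["color"][:,:,::-1])
    print(n,p["mtx"].tolist(),p["world_to_cam"].round(4).tolist())
    for l in ["gauge","stand","mould","water_beaker","petri_dish","stand_hang","seam_start","seam_end"]:
        print(l,[(round(d["conf"],2),np.round(d["at"],4).tolist()) for d in pinpoint(l,p)[:4]])
s=observe();print(s["time"],s["ee_pos"],np.round(s["tool_rot"],4).tolist(),s["gripper_width"])
E
```

```text
scene [[404.3072193995963, 0.0, 315.8949252976902], [0.0, 404.3072193995963, 196.78417742394961], [0.0, 0.0, 1.0]] [[0.5834, -0.8122, -0.0038, -0.4477], [-0.3116, -0.2194, -0.9245, 0.2445], [0.75, 0.5406, -0.3811, 0.529], [0.0, 0.0, 0.0, 1.0]]
gauge [(0.86, [0.4173, -0.1973, 0.0047]), (0.72, [0.4187, -0.2642, -0.0029]), (0.6, [0.5193, -0.2289, 0.024]), (0.55, [0.5103, -0.3318, -0.0028])]
stand [(0.67, [0.5154, -0.2294, -0.0008])]
mould [(0.64, [0.5144, 0.0522, -0.0014])]
water_beaker [(0.89, [0.7069, -0.1843, -0.0016])]
petri_dish [(0.83, [0.7325, -0.3075, -0.0011])]
stand_hang [(0.58, [0.517, -0.2323, 0.0824])]
seam_start [(0.8, [0.4567, 0.0679, 0.026])]
seam_end [(0.63, [0.5714, 0.0444, 0.0258])]
top [[516.9346442730717, 0.0, 322.410357917691], [0.0, 516.9346442730717, 195.15733405988627], [0.0, 0.0, 1.0]] [[-0.0252, -0.9997, 0.0009, -0.1206], [-0.9868, 0.0247, -0.16, 0.6033], [0.1599, -0.0049, -0.9871, 1.1282], [0.0, 0.0, 0.0, 1.0]]
gauge [(0.74, [0.4173, -0.196, 0.0031]), (0.7, [0.5193, -0.2322, 0.0261]), (0.62, [0.514, 0.0554, -0.0025]), (0.61, [0.5089, -0.3314, -0.0007])]
stand [(0.94, [0.52, -0.2307, -0.0022])]
mould [(0.57, [0.5097, 0.057, -0.0031])]
water_beaker [(0.83, [0.7048, -0.1831, 0.004])]
petri_dish [(0.74, [0.7337, -0.3037, 0.0022]), (0.71, [0.5166, -0.2299, 0.0761])]
stand_hang [(0.84, [0.5185, -0.2289, 0.0737])]
seam_start [(0.56, [0.4539, 0.0637, 0.0266])]
seam_end [(0.96, [0.5661, 0.04, 0.0272])]
0.9 [0.16506442 0.49837987 0.23129773] [[-0.9493, 0.3144, -0.0], [0.3144, 0.9493, -0.0], [0.0, -0.0, -1.0]] 0.0852487349316038
```

View pics/top0.png

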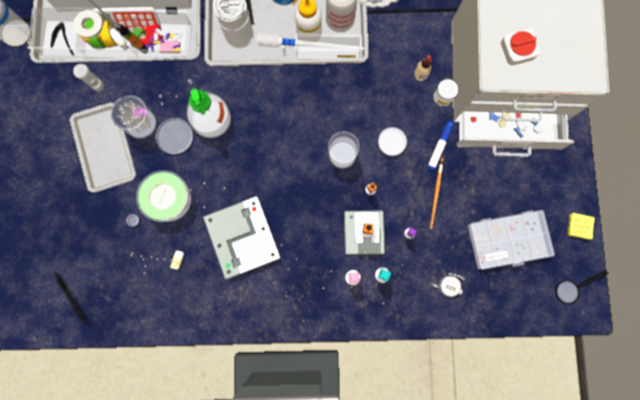

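View pics/scene0.png

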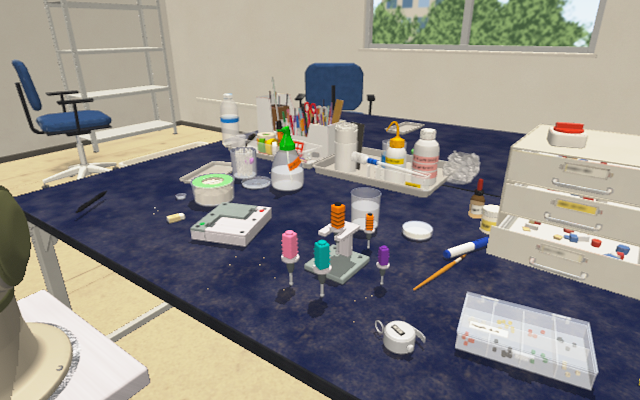

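The larger orange gauge hangs in the stand, at pixel (368,229) in top. The small orange one stands behind it at (371,188), and the fork opens towards the robot. The mould is at (241,238), turned by about 19°, with green dot (228,266) and red dot (256,209). I'll move over the mould for a wrist look.

```bash
for i in 1 ; do
python3 -m creep '[[[-0.61,-0.42,-0.09],[0,0,0],0],[[-0.61,-0.42,-0.09],[0,0,0],0],[[-0.61,-0.42,-0.09],[0,0,0],0],[[-0.61,-0.42,-0.09],[0,0,0],0],[[-0.61,-0.42,-0.09],[0,0,0],0]]'
python3 -m creep '[[[-0.61,-0.42,-0.09],[0,0,0],0],[[-0.61,-0.42,-0.09],[0,0,0],0],[[-0.61,-0.42,-0.09],[0,0,0],0],[[-0.61,-0.42,-0.09],[0,0,0],0],[[-0.61,-0.42,-0.09],[0,0,0],0]]'
python3 -m creep '[[[-0.61,-0.42,-0.09],[0,0,0],0],[[-0.61,-0.42,-0.09],[0,0,0],0],[[-0.61,-0.42,-0.09],[0,0,0],0],[[-0.61,-0.42,-0.09],[0,0,0],0],[[-0.61,-0.42,-0.09],[0,0,0],0]]'
done
cat > h.py <<'E'
import numpy as np,cv2
from station import *
def yaw(R): return np.degrees(np.arctan2(R[1,0],R[0,0]))
def proj(p,P):
    q=p["world_to_cam"]@np.r_[P,1]; u=p["mtx"]@q[:3]; return u[:2]/u[2]
def ray(p,uv,z):
    M=p["world_to_cam"];c=-M[:3,:3].T@M[:3,3]
    d=M[:3,:3].T@np.linalg.solve(p["mtx"],[uv[0],uv[1],1]); return c+d*(z-c[2])/d[2]
def go(P,yw=None):
    s=observe();R=np.array(s["tool_rot"]);d=R.T@(np.array(P)-s["ee_pos"])
    print("shift",(d/.25).round(3),"rows",np.linalg.norm(d)/.0417, "turn az", None if yw is None else round(-(((yw-yaw(R)+180)%360)-180)/360,4))
def save(p,n): cv2.imwrite(f"pics/{n}.png",p["color"][:,:,::-1])
E
python3 - <<'E'
from h import *
s=observe();print(s["time"],s["ee_pos"],yaw(s["tool_rot"]))
p=get_image("wrist");save(p,"w1");np.save("w1.npy",p,allow_pickle=True)
for l in ["mould","seam_start","seam_end"]:
    print(l,[(round(d["conf"],2),np.round(d["at"],4).tolist(),proj(p,d["at"]).round(1)) for d in pinpoint(l,p)[:3]])
E
```

```text
time: 1.32
ee_pos: [0.2787, 0.3481, 0.2545]
tool_rot: [[-0.949, 0.316, 0.001], [0.316, 0.949, -0.0], [-0.001, 0.0, -1.0]]
contact_force: [0.5, -0.2, 0.8]
gripper_width: 0.0854
finger_force: 0.0
time: 1.73
ee_pos: [0.3907, 0.2, 0.2769]
tool_rot: [[-0.948, 0.317, 0.001], [0.317, 0.948, -0.001], [-0.002, -0.0, -1.0]]
contact_force: [0.3, 0.3, -0.5]
gripper_width: 0.0854
finger_force: 0.0
time: 2.15
ee_pos: [0.5023, 0.0519, 0.299]
tool_rot: [[-0.948, 0.317, 0.001], [0.317, 0.948, -0.001], [-0.001, -0.001, -1.0]]
contact_force: [0.2, 0.3, -0.0]
gripper_width: 0.0852
finger_force: 0.0
2.15 [0.50229077 0.0518924  0.29897514] 161.50794826975334
mould [(0.72, [0.5099, 0.0543, 0.0019], array([319.7, 161.2]))]
seam_start [(0.7, [0.4548, 0.0635, 0.0262], array([312.9, 119.6]))]
seam_end [(0.89, [0.565, 0.0401, 0.0221], array([322.8, 206.5]))]
```

View pics/w1.png

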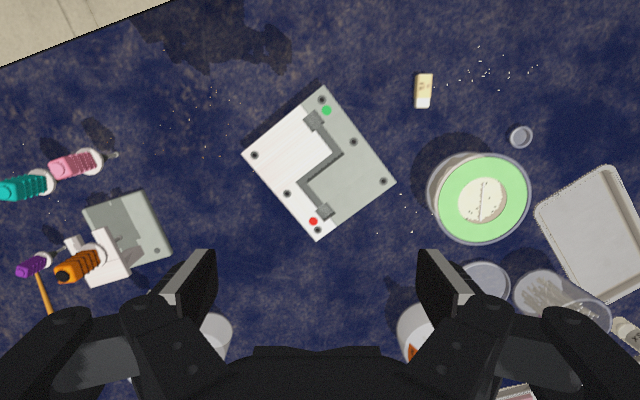

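The wrist view shows the mould top whole (corners near (322,85), (396,182), (317,241), (241,154)), green dot (327,110), red dot (313,221). The stand is at left, with the orange gauge cap near (62,275).

```bash
python3 - <<'E'
from h import *
p=np.load("w1.npy",allow_pickle=True).item();c=p["color"];g=cv2.cvtColor(c,cv2.COLOR_RGB2GRAY)
h=cv2.cvtColor(c,cv2.COLOR_RGB2HSV)
def cen(lo,hi,box):
    m=cv2.inRange(h,lo,hi);k=np.zeros_like(m);x0,y0,x1,y1=box;k[y0:y1,x0:x1]=m[y0:y1,x0:x1]
    M=cv2.moments(k,True);return np.array([M["m10"]/M["m00"],M["m01"]/M["m00"]]),M["m00"]
gd=cen((45,100,60),(85,255,255),(315,98,340,122));rd=cen((0,120,80),(8,255,255),(300,210,325,232))
print(gd,rd)
cor=cv2.cornerSubPix(g,np.float32([[322,85],[396,182],[317,241],[241,154]]),(5,5),(-1,-1),(3,50,.01))
print(cor)
obs=np.vstack([gd[0],rd[0],cor])
W=np.array([ray(p,u,.03)[:2] for u in obs])
# mould local: dots then corners; green-side corner (-75,65)
L=np.array([[-50,50],[50,-50],[-75,65],[-75,-65],[75,-65],[75,65]])/1000
print(W.round(4))
def fit(L,W):
    a=L-L.mean(0);b=W-W.mean(0);t=np.arctan2((a[:,0]*b[:,1]-a[:,1]*b[:,0]).sum(),(a*b).sum())
    R=np.array([[np.cos(t),-np.sin(t)],[np.sin(t),np.cos(t)]]);o=W.mean(0)-R@L.mean(0);return o,t,(W-(L@R.T+o))*1000
for idx in ([0,1],):
    print(fit(L[idx],W[idx]))
for perm in ([2,3,4,5],[2,5,4,3]):
    o,t,r=fit(L[[0,1]+perm],W);print(perm,o.round(4),np.degrees(t),r.round(1))
F=cv2.cornerSubPix(g,np.float32([[82,210],[143,189],[172,250]]),(4,4),(-1,-1),(3,50,.01));X=np.array([ray(p,u,.012)[:2] for u in F]);print("foot",F,X.round(4),np.degrees(np.arctan2(*(X[1]-X[0])[::-1])),np.degrees(np.arctan2(*(X[2]-X[1])[::-1])),np.linalg.norm(X[1]-X[0]),np.linalg.norm(X[2]-X[1]))
q=get_image("top");save(q,"t2")
cv2.imwrite("pics/t2c.png",cv2.resize(q["color"][190:270,320:440,::-1],None,fx=6,fy=6,interpolation=2))
go([.505,-.23,.299],180)
E
```

```text
(array([326.08955224, 109.91044776]), 67.0) (array([312.77083333, 220.91666667]), 48.0)
[[323.17307  83.94065]
 [396.55557 181.90863]
 [315.5167  241.76262]
 [240.06004 153.46086]]
[[ 0.449   0.0822]
 [ 0.5772  0.0221]
 [ 0.4199  0.0881]
 [ 0.5612  0.1395]
 [ 0.6062  0.0162]
 [ 0.4648 -0.0349]]
(array([0.51308328, 0.0521583 ]), np.float64(0.347049406985147), array([[-0.06952018,  0.03258862],
       [ 0.06952018, -0.03258862]]))
[2, 3, 4, 5] [0.5131 0.0522] 19.194722130041434 [[  -0.4   -0.8]
 [   0.5    0.7]
 [  -1.    -0.8]
 [  97.6  173.3]
 [   1.     0.7]
 [ -97.7 -173.1]]
[2, 5, 4, 3] [0.5131 0.0522] 19.962860572054392 [[ 0.   0.1]
 [ 0.1 -0.1]
 [-0.5  0.4]
 [-0.2  0.6]
 [ 0.5 -0.5]
 [ 0.1 -0.4]]
foot [[ 81.1391  209.62009]
 [139.57767 190.0296 ]
 [172.      250.     ]] [[ 0.4685 -0.2723]
 [ 0.4689 -0.1849]
 [ 0.5617 -0.181 ]] 89.76695628059692 2.375777068446061 0.08743425746722538 0.0928565752139149
shift [-0.379 -1.08  -0.002] rows 6.862741491857585 turn az -0.0508
```

```bash

python3 -m creep '[[[-0.19,-0.54,0.03],[0,0,0],0],[[-0.19,-0.54,0.03],[0,0,0],0],[[-0.19,-0.54,0.03],[0,0,0],0],[[-0.19,-0.54,0.03],[0,0,0],0]]'
python3 -m creep '[[[-0.19,-0.54,0.03],[0,0,-0.051],0],[[-0.19,-0.54,0.03],[0,0,-0.051],0],[[-0.19,-0.54,0.03],[0,0,-0.051],0],[[-0.19,-0.54,0.03],[0,0,-0.051],0],[[-0.19,-0.54,0.03],[0,0,-0.051],0]]'
python3 - <<'E'
from h import *
p=get_image("wrist");save(p,"w2");np.save("w2.npy",p,allow_pickle=True)
s=observe();print(s["time"],s["ee_pos"],yaw(s["tool_rot"]))
for l in ["gauge","stand","stand_hang"]:
    print(l,[(round(d["conf"],2),np.round(d["at"],4).tolist(),proj(p,d["at"]).round(1)) for d in pinpoint(l,p)[:4]])
c=p["color"];x,y=320,200
cv2.imwrite("pics/w2c.png",cv2.resize(c[80:280,200:460,::-1],None,fx=3,fy=3,interpolation=2))
E
```

```text
time: 2.73
ee_pos: [0.5024, -0.0899, 0.2911]
tool_rot: [[-0.949, 0.315, -0.0], [0.315, 0.949, -0.001], [0.0, -0.001, -1.0]]
contact_force: [0.8, -0.6, -0.5]
gripper_width: 0.0854
finger_force: 0.0
time: 3.15
ee_pos: [0.5051, -0.2334, 0.2829]
tool_rot: [[-1.0, 0.002, -0.001], [0.002, 1.0, -0.0], [0.001, -0.0, -1.0]]
contact_force: [0.9, -0.1, -0.4]
gripper_width: 0.0856
finger_force: 0.0
3.2 [ 0.50538769 -0.23116925  0.28328386] 179.95299690483498
gauge [(0.98, [0.52, -0.2304, 0.0258], array([318.6, 173.9])), (0.91, [0.6122, -0.2487, -0.0023], array([305.2, 235.6])), (0.85, [0.5102, -0.3293, 0.0022], array([241.3, 162.9])), (0.69, [0.4191, -0.1979, 0.0007], array([345.2,  88.1]))]
stand [(0.98, [0.5172, -0.2334, -0.0006], array([316.2, 167.7])), (0.48, [0.5212, -0.2335, 0.0263], array([316.1, 175. ]))]
stand_hang [(0.92, [0.5166, -0.2288, 0.0821], array([320.5, 181.5]))]
```

View pics/w2c.png

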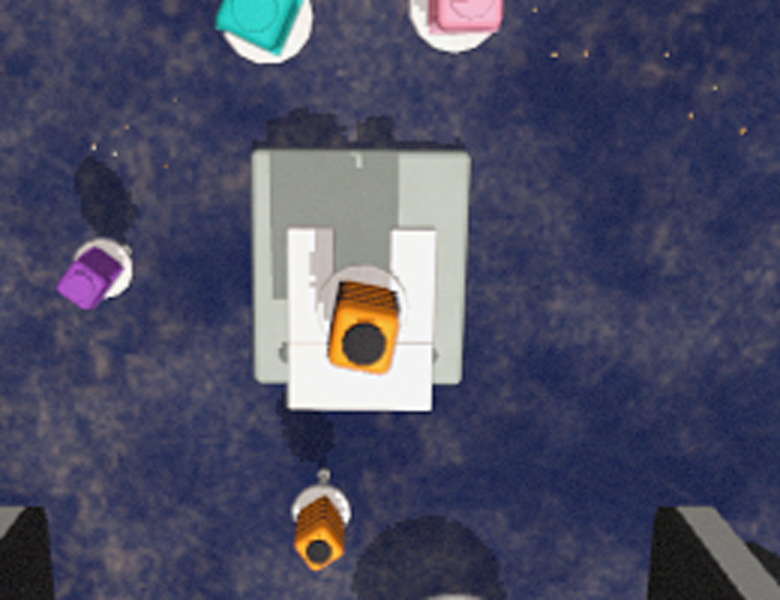

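The crop shows the target in the fork: black cap centre at crop (363,343), i.e. image (321,194). The handle is turned about 9.5° clockwise, so its yaw is about -9.5°.

```bash
python3 - <<'E'
from h import *
p=np.load("w2.npy",allow_pickle=True).item()
print("cap",ray(p,(321,194.3),.133)); print("collar",ray(p,(200+363/3,80+312/3),.085))
print("fork front/back",ray(p,(320.67,156.3),.08),ray(p,(320.67,216.7),.08))
X=ray(p,(321,194.3),.133)
go([X[0],X[1],.16],170.5)
E
```

```text
cap [ 0.51682239 -0.2289269   0.133     ]
collar [ 0.51859216 -0.22827621  0.085     ]
fork front/back [ 0.49015922 -0.22860531  0.08      ] [ 0.55652449 -0.22849917  0.08      ]
shift [-0.044  0.     0.497] rows 2.9892923129066427 turn az 0.0268
```

```bash

python3 -m creep '[[[-0.048,0.006,0.1],[0,0,0.0268],0.3],[[-0.048,0.006,0.25],[0,0,0.0268],0.3],[[-0.048,0.006,0.4],[0,0,0.0268],0.3],[[-0.048,0.006,0.46],[0,0,0.0268],0.3],[[-0.048,0.006,0.46],[0,0,0.0268],0.3]]'
python3 - <<'E'
from h import *
s=observe();print(yaw(s["tool_rot"]));go([.5175,-.2288,.094],170.5)
E
```

```text
time: 3.77
ee_pos: [0.5165, -0.2265, 0.1655]
tool_rot: [[-0.986, 0.165, -0.005], [0.165, 0.986, 0.004], [0.006, 0.003, -1.0]]
contact_force: [-1.2, 0.1, -0.4]
gripper_width: 0.0597
finger_force: 0.0
170.50483306971438
shift [-0.007 -0.009  0.286] rows 1.7155322494899636 turn az 0.0
```

```bash

python3 -m creep '[[[-0.003,-0.006,0.08],[0,0,0],0.3],[[-0.003,-0.006,0.16],[0,0,0],0.3],[[-0.003,-0.006,0.24],[0,0,0],0.3],[[-0.003,-0.006,0.285],[0,0,0],0.3],[[-0.003,-0.006,0.285],[0,0,0],0.3]]'
python3 -m creep '[[[0,0,0],[0,0,0],0.3],[[0,0,0],[0,0,0],0.55],[[0,0,0],[0,0,0],0.65],[[0,0,0],[0,0,0],0.75],[[0,0,0],[0,0,0],1]]'
python3 -m creep '[[[0,0,0],[0,0,0],1],[[0,0,0],[0,0,0],1],[[0,0,0],[0,0,0],1],[[0,0,0],[0,0,0],1],[[0,0,0],[0,0,0],1]]'
python3 - <<'E'
from h import *
s=observe();print(s["ee_pos"],s["contact_force"],s["gripper_width"],s["finger_force"])
p=get_image("wrist");save(p,"w3")
cv2.imwrite("pics/w3c.png",p["color"][80:400,120:520,::-1])
E
```

```text
time: 4.18
ee_pos: [0.5179, -0.2297, 0.0969]
tool_rot: [[-0.986, 0.166, -0.002], [0.166, 0.986, 0.001], [0.002, 0.001, -1.0]]
contact_force: [0.2, 0.1, 0.6]
gripper_width: 0.0599
finger_force: 0.0
time: 4.6
ee_pos: [0.5185, -0.231, 0.0986]
tool_rot: [[-0.986, 0.167, 0.001], [0.167, 0.986, -0.001], [-0.001, -0.001, -1.0]]
contact_force: [-1.4, 0.9, 5.0]
gripper_width: 0.0193
finger_force: 58.5
time: 5.02
ee_pos: [0.5185, -0.231, 0.0986]
tool_rot: [[-0.986, 0.167, 0.001], [0.167, 0.986, -0.001], [-0.001, -0.001, -1.0]]
contact_force: [-1.0, 1.5, 6.6]
gripper_width: 0.0192
finger_force: 58.7
[ 0.51849765 -0.23096339  0.0986036 ] [-0.98515421  1.53470905  6.64940757] 0.019212586577523116 58.67073118686676
```

View pics/w3c.png

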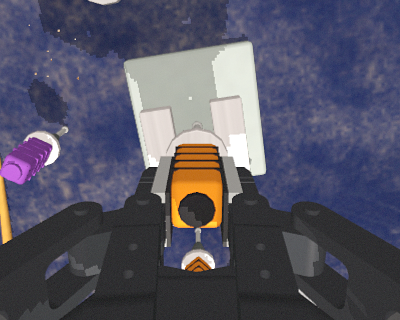

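```bash

python3 -m creep '[[[0,0,-0.03],[0,0,0],1],[[0,0,-0.1],[0,0,0],1],[[0,0,-0.2],[0,0,0],1],[[0,0,-0.3],[0,0,0],1],[[0,0,-0.38],[0,0,0],1]]'
python3 -m creep '[[[0,0,-0.05],[0,0,0],1],[[0,0,-0.05],[0,0,0],1]]'
python3 - <<'E'
from h import *
s=observe();print(s["ee_pos"],s["contact_force"])
p=get_image("wrist");save(p,"w4");np.save("w4.npy",p,allow_pickle=True)
q=get_image("scene");save(q,"s4");np.save("s4.npy",q,allow_pickle=True)
t=s["ee_pos"]-np.array([0,0,.0736])
print(proj(p,t),proj(q,t),proj(q,t+[0,0,.108]))
u=proj(q,t).astype(int)
a=cv2.resize(q["color"][u[1]-70:u[1]+30,u[0]-50:u[0]+50,::-1],(400,400),interpolation=2)
u=proj(p,t).astype(int);b=cv2.resize(p["color"][max(0,u[1]-50):u[1]+50,u[0]-50:u[0]+50,::-1],(400,400),interpolation=2)
cv2.imwrite("pics/c4.png",np.hstack([a,b]))
R=np.array(s["tool_rot"])
th=np.radians(19.96);M=np.array([[np.cos(th),-np.sin(th)],[np.sin(th),np.cos(th)]])
st=np.array([.5131,.0522])+M@[-.05,.03];print(st)
go([st[0],st[1],.18],199.96)
E
```

```text
time: 5.48
ee_pos: [0.5182, -0.2308, 0.1948]
tool_rot: [[-0.986, 0.167, 0.001], [0.167, 0.986, -0.001], [-0.001, -0.001, -1.0]]
contact_force: [0.8, 0.2, -1.4]
gripper_width: 0.0191
finger_force: 58.6
time: 5.65
ee_pos: [0.5189, -0.2313, 0.2082]
tool_rot: [[-0.986, 0.167, 0.004], [0.167, 0.986, -0.003], [-0.005, -0.002, -1.0]]
contact_force: [0.1, 0.4, -0.6]
gripper_width: 0.0187
finger_force: 58.6
[ 0.51894338 -0.23128657  0.20823399] [ 0.08280038  0.35476836 -0.60715369]
[316.11309686 206.44567682] [338.97737928 201.72884473] [340.09399117 144.41121616]
[0.45586252 0.06332973]
shift [0.441 1.118 0.099] rows 7.2292670734499085 turn az -0.0821
```

View pics/c4.png

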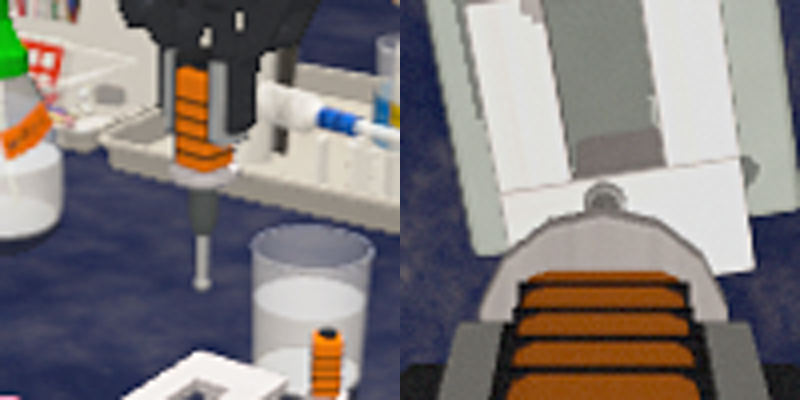

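```bash

python3 -m creep '[[[0.22,0.559,0],[0,0,0],1],[[0.22,0.559,0],[0,0,0],1],[[0.22,0.559,0],[0,0,0],1],[[0.22,0.559,0],[0,0,0],1]]'
python3 -m creep '[[[0.22,0.559,0.06],[0,0,-0.0821],1],[[0.22,0.559,0.06],[0,0,-0.0821],1],[[0.22,0.559,0.06],[0,0,-0.0821],1],[[0.22,0.559,0.06],[0,0,-0.0821],1],[[0.22,0.559,0.06],[0,0,-0.0821],1]]'
python3 -m creep '[[[0,0,0],[0,0,0],1],[[0,0,0],[0,0,0],1]]'
python3 - <<'E'
from h import *
s=observe();print(s["ee_pos"],s["contact_force"],yaw(s["tool_rot"]))
go([.45586,.06333,.12],199.96)
E
```

```text
time: 6.08
ee_pos: [0.4855, -0.0805, 0.2037]
tool_rot: [[-0.986, 0.166, -0.003], [0.166, 0.986, 0.002], [0.003, 0.001, -1.0]]
contact_force: [0.7, 0.6, -1.1]
gripper_width: 0.0196
finger_force: 58.9
time: 6.5
ee_pos: [0.4541, 0.0671, 0.1885]
tool_rot: [[-0.936, -0.351, -0.004], [-0.351, 0.936, 0.001], [0.003, 0.003, -1.0]]
contact_force: [0.2, -0.5, -1.5]
gripper_width: 0.019
finger_force: 58.9
time: 6.67
ee_pos: [0.4563, 0.0627, 0.1894]
tool_rot: [[-0.941, -0.339, -0.001], [-0.339, 0.941, -0.0], [0.001, 0.0, -1.0]]
contact_force: [0.4, -1.0, -1.4]
gripper_width: 0.019
finger_force: 58.9
[0.45626827 0.06269413 0.18944391] [ 0.39154798 -1.03250471 -1.40985387] -160.1637447265111
shift [0.    0.003 0.278] rows 1.665420132729142 turn az -0.0003
```

```bash

python3 -m creep '[[[0,0.002,0.1],[0,0,0],1],[[0,0.002,0.2],[0,0,0],1],[[0,0.002,0.27],[0,0,0],1],[[0,0.002,0.27],[0,0,0],1],[[0,0.002,0.27],[0,0,0],1]]'
python3 - <<'E'
from h import *
s=observe();R=np.array(s["tool_rot"]);print(s["ee_pos"],s["contact_force"],yaw(R))
b=s["ee_pos"]+.0736*R[:,2]
th=np.radians(19.96);M=np.array([[np.cos(th),-np.sin(th)],[np.sin(th),np.cos(th)]])
print("ball in mould",M.T@(b[:2]-[.5131,.0522]),b[2])
p=get_image("wrist");save(p,"w5");np.save("w5.npy",p,allow_pickle=True)
for n,L,z in [("green",(-.05,.05),.03),("c1",(0,.03),.024),("c2",(0,-.03),.024),("pocket",(-.05,.03),.024)]:
    print(n,proj(p,np.r_[M@L+[.5131,.0522],z]).round(1))
print("ball",proj(p,b))
u=proj(p,b).astype(int);y0=max(0,u[1]-120);print(u[0]-100,y0)
cv2.imwrite("pics/c5.png",cv2.resize(p["color"][y0:y0+150,u[0]-100:u[0]+100,::-1],None,fx=4,fy=4,interpolation=2))
E
```

```text
time: 7.08
ee_pos: [0.4562, 0.0627, 0.1223]
tool_rot: [[-0.941, -0.339, -0.001], [-0.339, 0.941, 0.0], [0.001, 0.001, -1.0]]
contact_force: [0.7, -0.1, -0.8]
gripper_width: 0.0193
finger_force: 59.0
[0.4562253  0.06271421 0.12233695] [ 0.74394659 -0.14332229 -0.75546836] -160.20254526157095
ball in mould [-0.04997045  0.02933959] 0.04873703191006089
green [344.2 199. ]
c1 [317.1 257.8]
c2 [241.2 258.1]
pocket [316.9 196.9]
ball [316.0731838  206.73875795]
216 86
```

View pics/c5.png

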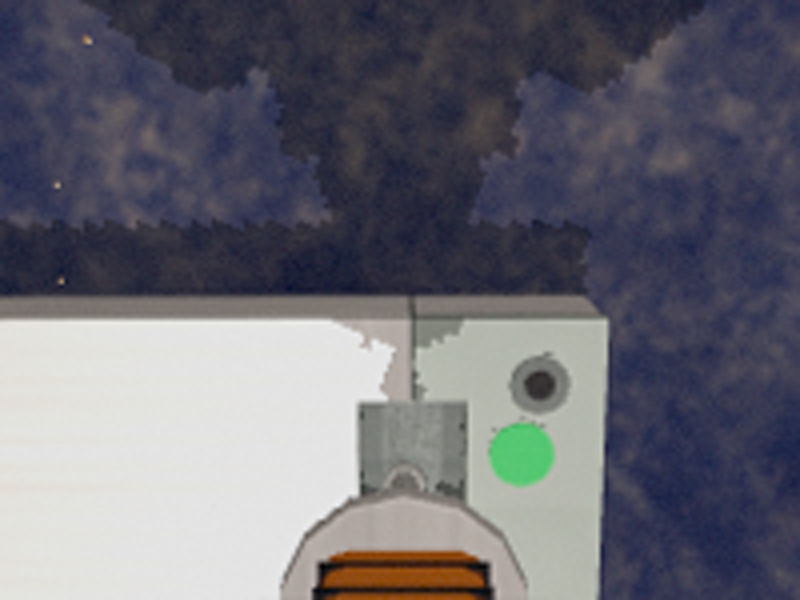

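The ball is at image (317,206). The pocket is centred at u≈319.1 and the green dot at (346.5,199.5), so the ball sits slightly to the -y side.

```bash
python3 - <<'E'
from h import *
p=np.load("w5.npy",allow_pickle=True).item()
th=np.radians(19.96);M=np.array([[np.cos(th),-np.sin(th)],[np.sin(th),np.cos(th)]])
f=lambda uv,z:(M.T@(ray(p,uv,z)[:2]-[.5131,.0522])*1000).round(2)
print("ball",f((317,206.2),.052),"pocket mid edge",f((319.1,186.5),.03),"far corners",f((216+358/4,86+402/4),.03),f((216+467/4,86+402/4),.03),"green",f((346.5,199.5),.03),"c",f((216+608/4,86+318/4),.03))
E
```

```text
ball [-51.36  29.96] pocket mid edge [-59.52  31.57] far corners [-59.55  21.7 ] [-59.49  41.48] green [-49.64  51.67] c [-74.83  66.47]
```

```bash

python3 -m creep '[[[-0.004,0.0064,0],[0,0,0],1],[[-0.004,0.0064,0.025],[0,0,0],1],[[-0.004,0.0064,0.05],[0,0,0],1],[[-0.004,0.0064,0.07],[0,0,0],1],[[-0.004,0.0064,0.085],[0,0,0],1]]'
python3 -m creep '[[[0,0,0],[0,0,0],1],[[0,0,0],[0,0,0],1]]'
python3 -m creep '[[[0,0,0.004],[0,0,0],1],[[0,0,0.004],[0,0,0],1]]'
python3 -m creep '[[[0,0,0.004],[0,0,0],1],[[0,0,0.004],[0,0,0],1]]'
python3 -m creep '[[[0,0,0.004],[0,0,0],1],[[0,0,0.004],[0,0,0],1]]'
```

```text
time: 7.55
ee_pos: [0.4563, 0.0655, 0.1006]
tool_rot: [[-0.94, -0.341, -0.001], [-0.341, 0.94, 0.0], [0.001, 0.0, -1.0]]
contact_force: [-0.1, -0.3, -1.4]
gripper_width: 0.0194
finger_force: 59.0
time: 7.72
ee_pos: [0.4565, 0.0655, 0.1011]
tool_rot: [[-0.94, -0.341, -0.0], [-0.341, 0.94, 0.0], [0.0, 0.0, -1.0]]
contact_force: [0.2, -0.0, -0.7]
gripper_width: 0.0192
finger_force: 59.0
time: 7.88
ee_pos: [0.4566, 0.0655, 0.1003]
tool_rot: [[-0.94, -0.341, 0.0], [-0.341, 0.94, -0.0], [-0.0, -0.0, -1.0]]
contact_force: [0.5, 0.2, -1.0]
gripper_width: 0.0194
finger_force: 59.0
time: 8.05
ee_pos: [0.4566, 0.0655, 0.0993]
tool_rot: [[-0.94, -0.341, 0.0], [-0.341, 0.94, -0.0], [-0.0, -0.0, -1.0]]
contact_force: [0.1, 0.3, -1.2]
gripper_width: 0.0192
finger_force: 59.0
time: 8.22
ee_pos: [0.4565, 0.0655, 0.0982]
tool_rot: [[-0.94, -0.341, -0.0], [-0.341, 0.94, 0.0], [0.0, 0.0, -1.0]]
contact_force: [-0.1, -0.6, -0.8]
gripper_width: 0.0193
finger_force: 59.0
```

```bash

python3 -m creep '[[[0,-0.002,0.003],[0,0,0],1],[[0,-0.002,0.003],[0,0,0],1]]'
python3 -m creep '[[[0,0,0.003],[0,0,0],1],[[0,0,0.003],[0,0,0],1]]'
python3 - <<'E'
from h import *
s=observe();R=np.array(s["tool_rot"]);print(s["ee_pos"],s["contact_force"])
b=s["ee_pos"]+.0736*R[:,2]
th=np.radians(19.96);M=np.array([[np.cos(th),-np.sin(th)],[np.sin(th),np.cos(th)]])
print("ball in mould",M.T@(b[:2]-[.5131,.0522]),b[2])
p=get_image("wrist");np.save("w6.npy",p,allow_pickle=True)
cv2.imwrite("pics/c6.png",cv2.resize(p["color"][150:250,220:420,::-1],None,fx=4,fy=4,interpolation=2))
E
```

```text
time: 8.38
ee_pos: [0.4568, 0.065, 0.0975]
tool_rot: [[-0.94, -0.341, -0.0], [-0.341, 0.94, 0.0], [-0.0, 0.0, -1.0]]
contact_force: [0.1, -0.6, -1.4]
gripper_width: 0.0188
finger_force: 59.0
time: 8.55
ee_pos: [0.4569, 0.065, 0.097]
tool_rot: [[-0.94, -0.341, 0.0], [-0.341, 0.94, -0.0], [-0.0, -0.0, -1.0]]
contact_force: [-0.2, 0.3, 3.3]
gripper_width: 0.0193
finger_force: 59.8
[0.45689253 0.06503613 0.09704642] [-0.19130251  0.27457737  3.25153285]
ball in mould [-0.04842245  0.03123957] 0.023446428552514123
```

View pics/c6.png

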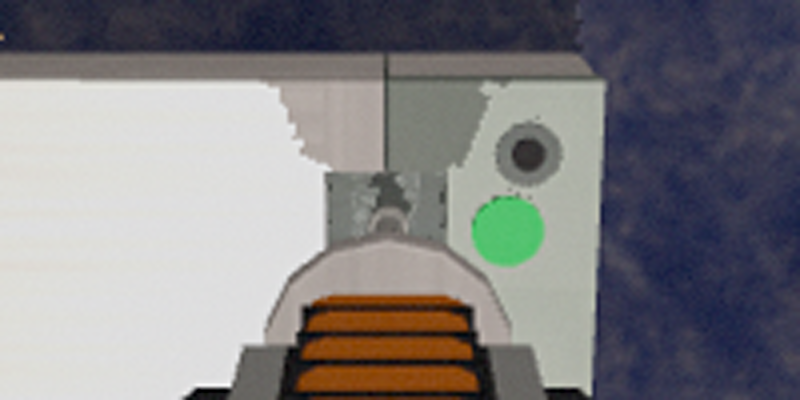

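The ball is in the pocket on its floor (3–4 N), at image ≈(317.3,206.5). The pocket's centre is at u≈316.7 and the green dot at (347,207.8), so it is laterally centred.

```bash
python3 - <<'E'
from h import *
p=np.load("w6.npy",allow_pickle=True).item()
th=np.radians(19.96);M=np.array([[np.cos(th),-np.sin(th)],[np.sin(th),np.cos(th)]])
f=lambda u,v,z:(M.T@(ray(p,(220+u/4,150+v/4),z)[:2]-[.5131,.0522])*1000).round(2)
print("ball",f(389,226,.0275),"edges",f(326,172,.03),f(448,172,.03),"green",f(508,231,.03),"corner",f(606,78,.03),"seam",f(386,78,.03))
E
```

```text
ball [-49.84  32.01] edges [-59.83  21.74] [-59.82  41.6 ] green [-49.75  51.61] corner [-75.35  66.64] seam [-75.36  31.51]
```

```bash
cat > st.py <<'E'
from h import *
s=observe();R=np.array(s["tool_rot"]);b=s["ee_pos"]+.073*R[:,2]
th=np.radians(19.96);M=np.array([[np.cos(th),-np.sin(th)],[np.sin(th),np.cos(th)]])
print("ball",((M.T@(b[:2]-[.5131,.0522])-[.0016,.0009])*1000).round(2),(b[2]*1000).round(2),"F mould",(M.T@s["contact_force"][:2]).round(1),s["contact_force"][2].round(1),"t",s["time"],"yaw",yaw(R)+180)
E
python3 -m creep '[[[0,-0.001,-0.002],[0,0,0],1],[[-0.01,-0.001,-0.002],[0,0,0],1],[[-0.02,-0.001,-0.002],[0,0,0],1],[[-0.03,-0.001,-0.002],[0,0,0],1],[[-0.04,-0.001,-0.002],[0,0,0],1]]' >/dev/null; python3 st.py
python3 -m creep '[[[-0.012,0,0],[0,0,0],1],[[-0.024,0,0],[0,0,0],1],[[-0.036,0,0],[0,0,0],1],[[-0.048,0,0],[0,0,0],1],[[-0.06,0,0],[0,0,0],1]]' >/dev/null; python3 st.py
```

```text
ball [-40.07  30.16] 24.21 F mould [-1.8 -0.6] 1.4 t 9.0167 yaw 19.947553349301472
ball [-24.85  30.15] 24.27 F mould [-1.6  1.2] 1.2 t 9.4333 yaw 19.94471017492532
```

```bash

python3 -m creep '[[[-0.01,0,0],[0,0,0],1],[[-0.02,0,0],[0,0,0],1],[[-0.03,0,0],[0,0,0],1],[[-0.04,0,0],[0,0,0],1],[[-0.05,0,0],[0,0,0],1]]' >/dev/null; python3 st.py
python3 -m creep '[[[-0.01,0,0],[0,0,0],1],[[-0.02,0,0],[0,0,0],1],[[-0.03,0,0],[0,0,0],1],[[-0.04,0,0],[0,0,0],1],[[-0.049,0,0],[0,0,0],1]]' >/dev/null; python3 st.py
python3 -m creep '[[[0,0,0],[0,0,0],1],[[0,0,0],[0,0,0],1]]' >/dev/null; python3 st.py
```

```text
ball [-12.44  30.15] 24.3 F mould [0.  0.9] 0.5 t 9.85 yaw 19.94480317771894
ball [-0.19 30.16] 24.27 F mould [-1.7  0.1] 0.5 t 10.2667 yaw 19.945569127302832
ball [-3.00e-02  3.01e+01] 24.35 F mould [ 0.1 -0.2] 0.1 t 10.4333 yaw 19.946626908702143
```

At the first corner. Next is the cross straight (-y).

```bash

python3 -m creep '[[[0,-0.01,0],[0,0,0],1],[[0,-0.02,0],[0,0,0],1],[[0,-0.03,0],[0,0,0],1],[[0,-0.04,0],[0,0,0],1],[[0,-0.05,0],[0,0,0],1]]' >/dev/null; python3 st.py
python3 -m creep '[[[0,-0.01,0],[0,0,0],1],[[0,-0.02,0],[0,0,0],1],[[0,-0.03,0],[0,0,0],1],[[0,-0.04,0],[0,0,0],1],[[0,-0.05,0],[0,0,0],1]]' >/dev/null; python3 st.py
```

```text
ball [-0.51 17.36] 24.3 F mould [0.7 1.2] 0.5 t 10.85 yaw 19.936340293260912
ball [-0.46  4.89] 24.3 F mould [0.  1.9] 0.1 t 11.2667 yaw 19.941430693752352
```

```bash

python3 -m creep '[[[-0.002,-0.01,0],[0,0,0],1],[[-0.002,-0.02,0],[0,0,0],1],[[-0.002,-0.03,0],[0,0,0],1],[[-0.002,-0.04,0],[0,0,0],1],[[-0.002,-0.05,0],[0,0,0],1]]' >/dev/null; python3 st.py
python3 -m creep '[[[0,-0.01,0],[0,0,0],1],[[0,-0.02,0],[0,0,0],1],[[0,-0.03,0],[0,0,0],1],[[0,-0.04,0],[0,0,0],1],[[0,-0.05,0],[0,0,0],1]]' >/dev/null; python3 st.py
python3 -m creep '[[[0,-0.01,0],[0,0,0],1],[[0,-0.02,0],[0,0,0],1],[[0,-0.03,0],[0,0,0],1],[[0,-0.039,0],[0,0,0],1],[[0,-0.039,0],[0,0,0],1]]' >/dev/null; python3 st.py
```

```text
ball [ 0.05 -7.62] 24.29 F mould [-0.5  1.5] 0.9 t 11.6833 yaw 19.944443865931788
ball [  0.03 -20.11] 24.29 F mould [0.6 1.6] 0.5 t 12.1 yaw 19.943190939897192
ball [  0.09 -30.31] 24.33 F mould [ 0.8 -0.5] 0.3 t 12.5167 yaw 19.93301379846767
```

```bash

python3 -m creep '[[[-0.01,0.001,0],[0,0,0],1],[[-0.02,0.001,0],[0,0,0],1],[[-0.03,0.001,0],[0,0,0],1],[[-0.04,0.001,0],[0,0,0],1],[[-0.05,0.001,0],[0,0,0],1]]' >/dev/null; python3 st.py
python3 -m creep '[[[-0.01,0,0],[0,0,0],1],[[-0.02,0,0],[0,0,0],1],[[-0.03,0,0],[0,0,0],1],[[-0.04,0,0],[0,0,0],1],[[-0.05,0,0],[0,0,0],1]]' >/dev/null; python3 st.py
python3 -m creep '[[[-0.01,0,0],[0,0,0],1],[[-0.02,0,0],[0,0,0],1],[[-0.03,0,0],[0,0,0],1],[[-0.04,0,0],[0,0,0],1],[[-0.05,0,0],[0,0,0],1]]' >/dev/null; python3 st.py
python3 -m creep '[[[-0.01,0,0],[0,0,0],1],[[-0.02,0,0],[0,0,0],1],[[-0.03,0,0],[0,0,0],1],[[-0.04,0,0],[0,0,0],1],[[-0.05,0,0],[0,0,0],1]]' >/dev/null; python3 st.py
python3 -m creep '[[[0,0,0],[0,0,0],1],[[0,0,0],[0,0,0],1]]' >/dev/null; python3 st.py
```

```text
ball [ 12.78 -29.29] 24.28 F mould [-0.3 -1.2] 0.7 t 12.9333 yaw 19.957261303797623
ball [ 25.29 -29.36] 24.29 F mould [-1.1  0.2] 2.0 t 13.35 yaw 19.944114619376847
ball [ 37.78 -29.38] 24.29 F mould [-0.5 -0.4] 0.7 t 13.7667 yaw 19.94265604687874
ball [ 50.27 -29.34] 24.28 F mould [-1.6 -0.3] 0.6 t 14.1833 yaw 19.947415930544594
ball [ 50.52 -29.43] 24.35 F mould [ 0.4 -0. ] -0.3 t 14.35 yaw 19.94603842932267
```

```bash

python3 -m creep '[[[0,0,-0.03],[0,0,0],1],[[0,0,-0.1],[0,0,0],1],[[0,0,-0.2],[0,0,0],1],[[0,0,-0.32],[0,0,0],1],[[0,0,-0.45],[0,0,0],1]]'
python3 -m creep '[[[0,0,0],[0,0,0],1],[[0,0,0],[0,0,0],1]]' >/dev/null; python3 st.py
python3 -c "
from h import *
go([.5185,-.231,.2],170.5)"
```

```text
time: 14.77
ee_pos: [0.5707, 0.0431, 0.2109]
tool_rot: [[-0.94, -0.341, -0.002], [-0.341, 0.94, 0.0], [0.002, 0.001, -1.0]]
contact_force: [1.1, -0.1, -1.4]
gripper_width: 0.019
finger_force: 59.1
ball [ 50.67 -29.69] 138.63 F mould [-0.2  0.1] -2.1 t 14.9333 yaw 19.946393064068133
shift [ 0.574 -0.958  0.046] rows 6.7001564643308615 turn az 0.0818
```

```bash

python3 -m creep '[[[0.287,-0.479,0],[0,0,0],1],[[0.287,-0.479,0],[0,0,0],1],[[0.287,-0.479,0],[0,0,0],1],[[0.287,-0.479,0],[0,0,0],1],[[0.287,-0.479,0],[0,0,0],1]]' >/dev/null
python3 -m creep '[[[0.287,-0.479,0],[0,0,0.0818],1],[[0.287,-0.479,0],[0,0,0.0818],1],[[0.287,-0.479,0],[0,0,0.0818],1],[[0.287,-0.479,0],[0,0,0.0818],1],[[0.287,-0.479,0],[0,0,0.0818],1]]' >/dev/null
python3 -m creep '[[[0,0,0],[0,0,0],1],[[0,0,0],[0,0,0],1],[[0,0,0],[0,0,0],1]]'
python3 -c "
from h import *
go([.5185,-.231,.19],170.5)
p=get_image('wrist');save(p,'w7');np.save('w7.npy',p,allow_pickle=True)
cv2.imwrite('pics/c7.png',cv2.resize(p['color'][130:270,220:420,::-1],None,fx=4,fy=4,interpolation=2))"
```

```text
time: 16.02
ee_pos: [0.5185, -0.2293, 0.2095]
tool_rot: [[-0.987, 0.161, -0.0], [0.161, 0.987, 0.001], [0.001, 0.001, -1.0]]
contact_force: [-0.1, -0.6, -1.2]
gripper_width: 0.0191
finger_force: 59.3
shift [-0.001 -0.007  0.078] rows 0.4698396246628698 turn az 0.0006
```

View pics/c7.png

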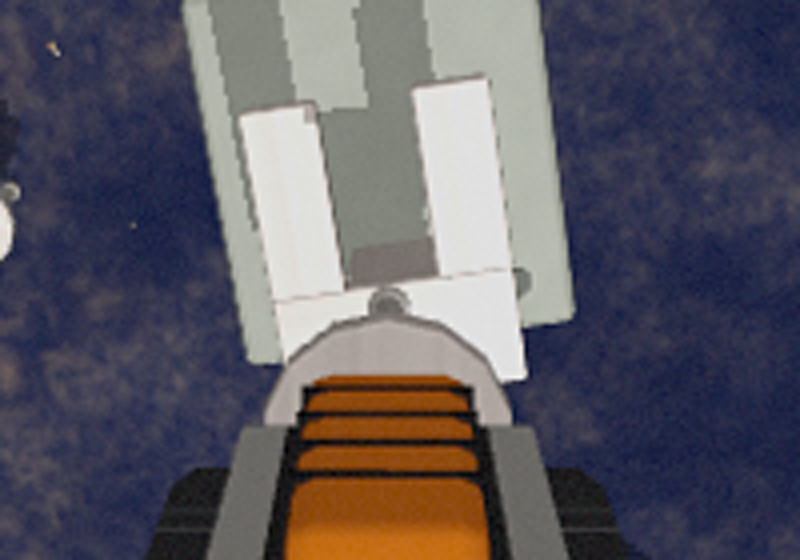

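The wrist view matches the one taken after lifting out: ball at crop (388,300), on the fork's centreline behind the slot as before, so the gauge is back over its hang point.

```bash

python3 -m creep '[[[0,-0.006,0.06],[0,0,0],1],[[0,-0.006,0.12],[0,0,0],1],[[0,-0.006,0.18],[0,0,0],1],[[0,-0.006,0.24],[0,0,0],1],[[0,-0.006,0.28],[0,0,0],1]]'
python3 -m creep '[[[0,0,0.02],[0,0,0],1],[[0,0,0.05],[0,0,0],1],[[0,0,0.08],[0,0,0],1],[[0,0,0.11],[0,0,0],1],[[0,0,0.13],[0,0,0],1]]'
python3 -c "
from h import *
s=observe();print(s['ee_pos'],s['contact_force'])
go([.5185,-.231,.0986],170.5)"
```

```text
time: 16.48
ee_pos: [0.5178, -0.2313, 0.1384]
tool_rot: [[-0.987, 0.163, -0.001], [0.163, 0.987, 0.001], [0.001, 0.001, -1.0]]
contact_force: [0.1, -0.4, -1.3]
gripper_width: 0.019
finger_force: 59.3
time: 16.9
ee_pos: [0.5178, -0.2324, 0.1066]
tool_rot: [[-0.986, 0.165, -0.0], [0.165, 0.986, 0.0], [0.0, 0.0, -1.0]]
contact_force: [0.8, -0.0, -1.3]
gripper_width: 0.0191
finger_force: 59.3
[ 0.51782566 -0.2323895   0.10655548] [ 0.81494372 -0.04874616 -1.26169077]
shift [-0.002  0.006  0.032] rows 0.19434098657159404 turn az 0.0
```

```bash

python3 -m creep '[[[-0.002,0.005,0.008],[0,0,0],1],[[-0.002,0.005,0.016],[0,0,0],1],[[-0.002,0.005,0.024],[0,0,0],1],[[-0.002,0.005,0.024],[0,0,0],1]]'
python3 -m creep '[[[0,0,0.004],[0,0,0],1],[[0,0,0.004],[0,0,0],1]]'
python3 -m creep '[[[0,0,0.004],[0,0,0],1],[[0,0,0.004],[0,0,0],1]]'
```

```text
time: 17.23
ee_pos: [0.5186, -0.2313, 0.1012]
tool_rot: [[-0.986, 0.165, -0.0], [0.165, 0.986, 0.0], [0.0, 0.0, -1.0]]
contact_force: [0.2, -0.4, -1.9]
gripper_width: 0.0189
finger_force: 59.3
time: 17.4
ee_pos: [0.5186, -0.2314, 0.1004]
tool_rot: [[-0.986, 0.165, 0.0], [0.165, 0.986, -0.0], [-0.0, -0.0, -1.0]]
contact_force: [0.2, -0.7, -0.9]
gripper_width: 0.0193
finger_force: 59.3
time: 17.57
ee_pos: [0.5186, -0.2314, 0.0993]
tool_rot: [[-0.986, 0.165, 0.0], [0.165, 0.986, -0.0], [-0.0, -0.0, -1.0]]
contact_force: [-1.0, 0.3, -1.0]
gripper_width: 0.0191
finger_force: 59.3
```

```bash

python3 -m creep '[[[0,0,0.003],[0,0,0],1],[[0,0,0.003],[0,0,0],1]]' | grep -E 'pos|contact'
python3 -m creep '[[[0,0,0.003],[0,0,0],1],[[0,0,0.003],[0,0,0],1]]'| grep -E 'pos|contact'
```

```text
ee_pos: [0.5187, -0.2314, 0.0987]
contact_force: [0.0, -0.7, -1.1]
ee_pos: [0.5187, -0.2314, 0.0986]
contact_force: [-2.0, 2.7, 6.6]
```

```bash

python3 -m creep '[[[0,0,0],[0,0,0],0.7],[[0,0,0],[0,0,0],0.6],[[0,0,0],[0,0,0],0.45],[[0,0,0],[0,0,0],0.3],[[0,0,0],[0,0,0],0.3]]'
python3 -m creep '[[[0,0,-0.04],[0,0,0],0.3],[[0,0,-0.15],[0,0,0],0.3],[[0,0,-0.3],[0,0,0],0.3],[[0,0,-0.45],[0,0,0],0.3],[[0,0,-0.6],[0,0,0],0.3]]'
python3 -m creep '[[[0,0,0],[0,0,0],0.3],[[0,0,0],[0,0,0],0.3],[[0,0,0],[0,0,0],0.3],[[0,0,0],[0,0,0],0.3],[[0,0,0],[0,0,0],0.3]]' >/dev/null
python3 - <<'E'
from h import *
q=get_image("wrist");print([(round(d["conf"],2),np.round(d["at"],4).tolist()) for d in pinpoint("gauge",q)[:3]])
p=get_image("scene");save(p,"s8")
for l in ["gauge","water_beaker","petri_dish"]:
    print(l,[(round(d["conf"],2),np.round(d["at"],4).tolist()) for d in pinpoint(l,p)[:3]])
cv2.imwrite("pics/c8.png",np.hstack([cv2.resize(p["color"][170:290,260:400,::-1],(400,343)),cv2.resize(q["color"][80:280,200:433,::-1],(400,343))]))
E
```

```text
time: 18.32
ee_pos: [0.5186, -0.2313, 0.0977]
tool_rot: [[-0.986, 0.165, -0.0], [0.165, 0.986, 0.0], [0.0, 0.0, -1.0]]
contact_force: [-1.3, -0.7, 0.1]
gripper_width: 0.0598
finger_force: 0.0
time: 18.73
ee_pos: [0.5183, -0.2311, 0.2504]
tool_rot: [[-0.986, 0.165, 0.0], [0.165, 0.986, -0.0], [-0.0, -0.0, -1.0]]
contact_force: [0.2, -0.7, -0.6]
gripper_width: 0.0601
finger_force: 0.0
[(0.97, [0.4149, -0.2631, -0.0034]), (0.92, [0.5092, -0.332, -0.0013]), (0.91, [0.5224, -0.2365, 0.0274])]
gauge [(0.89, [0.5159, -0.2255, 0.0269]), (0.73, [0.4203, -0.2655, 0.0008]), (0.66, [0.5085, -0.3287, -0.0009])]
water_beaker [(0.94, [0.7023, -0.186, -0.0011])]
petri_dish [(0.98, [0.7317, -0.3066, 0.0006])]
```

View pics/c8.png

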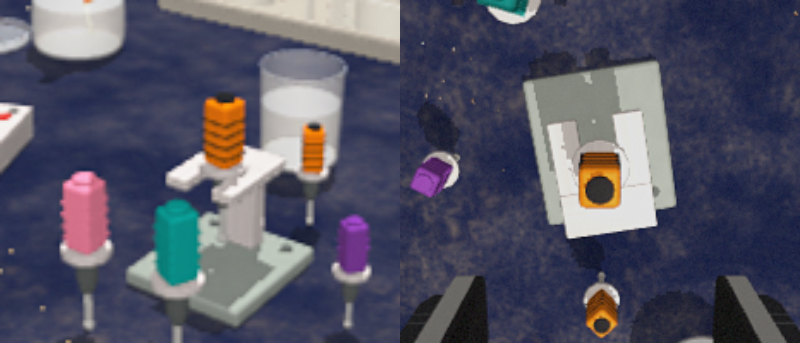

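The gauge hangs upright in the fork (crop (225,130)), the beaker is where it was, and the gripper is clear.

```bash
python3 -c "
from station import *
print(hand_in())"
```

```text
the job is handed in; nothing more can be done
None
```

I drew the gauge along the whole groove, from the green-dot pocket to the red-dot pocket, with the ball on the floor. It now hangs upright in the fork again, the beaker and dish are where they stood, and the job is handed in; no verdict came back.

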